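# Pin the jig carriage, then rock the locating block out of its nest

### The arm

A 6-joint arm with a two-finger parallel gripper is mounted at the origin on a cart in front of the work surface, level with it; the furniture and walls round the work are solid. World frame = base frame: x ahead of the robot, y to its left, z up, the work surface at z = 0. Lengths are in m, angles in rad, forces in N, time in s.
With the tool pointing down it reaches from about 0.35 to 0.775 m from the base axis. Payload 7.3 kg.
Tool frame: the origin (TCP) lies at the very end of the fingers, on their centre line; the grasp point (between the pads) lies 19 mm behind it; z points along the fingers, y is the direction in which the jaws open and shut (so a half turn about z gives the same grasp; the last joint's range is limited). The gripper opens to 92 mm and grips with 3 to 60 N. Pads are 19 mm wide; open, the fingers measure 130 mm over their backs; the gripper's body (75 mm by 190 mm) begins 47 mm behind the grasp point.
Start: joints at [-1.489, 0.342, 1.524, -0, 1.275, -0.146], TCP at [0.119, -0.511, 0.227] pointing down, gripper open.
Joint ranges: [-2.53, 2.53], [-0.77, 2.02], [0.04, 2.7], [-1, 4.14], [0.28, 2.66], [-3.11, 3.11]. Speed limits (rad/s): [2.57, 2.57, 3.14, 3.14, 3.14, 3.14].

### API

Orientations are given as [roll, pitch, yaw] about the fixed x, y, z axes, in that order (R = Rz(yaw) Ry(pitch) Rx(roll)).
In Python, from cell import robot gives the robot as it stands.
- The arm moves only by the shell command python3 -m pendant 'ROWS' [OPENING] [FORCE]. ROWS is JSON, a list of rows, each a list of 2 entries, a list of its own where there are three numbers: the shift along the tool's x, y, z in mm, then the turn about the tool's z in degrees. In form: [[[x, y, z], turn], ...]. A call has 1 to 10 rows; each row is the pose to reach, as a shift and turn from the pose measured when the call began, along the tool's axes at that moment; what a row does not reach only later rows make up. A row lasts 1/12 s, in which the tool goes at most 41.7 mm and 7.16 degrees, less where a joint would pass 70% of its speed; a pose out of reach is approached as far as the arm can. A call with a gripper value outside its range is refused whole. OPENING is the opening, from 0 (shut) to 1 (fully open), set as the call begins (- or left out, the last holds). The fingers move at their own pace and stop on an object; FORCE is the grip in N (left out, the last holds). Time passes only in rows, so rows that repeat a pose let the fingers close. It gives the time, the measured TCP pose, the force and the opening at its end, in the units of the state.
- robot.observe(): the state, without advancing time (a new reading comes with each control period).
- robot.read_camera(name): name is "side" or "top"; returns the picture (400x640x3 uint8, red, green, blue); there is no depth.
- robot.calibration(name): a dict with "vfov" (degrees; the focal length in pixels is half the picture's height over the tangent of half this angle, whatever the lens; pixels are square), "cx", "cy" (the principal point, pixels), "rvec" (rotation vector, rad) and "tvec" (3), from world to camera coordinates, as OpenCV has them. Camera axes: x right, y down, z forward; pixel columns grow to the right and rows downward; lengths in m; the calibration is good to about 2 mm. A picture is of the moment at which its call begins. calibration takes no time and is no camera call.
- robot.hand_in(): hands the job in, once; it reports no verdict.
Trained networks look in the newest picture that a camera, given by its name, has taken for a name from the list of things; names that differ only in an ending like _2 or _b are one class to them, and where a whole thing is asked for, a point or a joint stands for the part that bears it (a point fixed in the world has none). Each returns a list of dicts, best first, with "p" (0 to 1); they miss things now and then, are a little off and sometimes report something else, mostly with a low value. They report only what shows in the picture. A call takes as long as a camera call. They do not tell look-alikes from the thing itself.
- robot.find_in(camera, query): "xy" ([column, row] as shares, 0 to 1, of the picture: columns of its width, rows of its height, amid what is visible of it).
The state is a dict: "time": time; "qpos": joint angles; "qvel": joint speeds; "joint_efforts": joint torques, N m; "tool_pos": TCP position; "tool_rot": TCP orientation; "contact_force": force on the tool from outside, world axes, zero at the start; "torque": the same for the moment, N m; "opening": finger opening in m.
Only numpy, scipy, OpenCV 4.12 (cv2) and the standard library are available. Lean on these libraries where they do the work, as an engineer would, in place of code of your own. Each camera call takes 0.05 s, during which the arm holds its last target.

### The job

Take the lock pin out of its wooden stand and drop it fully home through the holes of the jig's carriage and base plate, so the carriage cannot slide. Then work the tight locating block out of its nest by rocking its post along the jig, first lifting one end out of its spring catch while the other end stays seated, then the other end; do not pull it straight up, since the nest lies loose in the carriage and must not be lifted out with it. Finish while still holding the block upright and still over the nest, its underside about two to three centimetres above the nest's top, with the pin still home and the things lying around left alone.

Things in the scene. Friction and masses are not known exactly. Their poses are not given: they have to be found in the camera images.
- jig_base: Fixed dark steel base plate of the jig, 120 (x) x 260 (y) x 12 mm, with two guide rails along its y axis; origin at the centre of its underside, z up. On it lies the aluminium carriage plate, 68 x 232 x 10 mm, its top 22 mm above the bench. A 12 mm hole for the lock pin goes through both plates at x = 0, y = +95 mm; the two holes are in line at the start.
- pin_hole (a point): Centre of the pin hole's mouth, level with the carriage's top face (22 mm above the bench). Axes as jig_base.
- carriage (a joint): Slide of the carriage along the jig's +y, 0 (start, holes in line, against its stop) to 0.025 m; it moves at about 3 N as long as the pin is not in.
- nest (a joint): How far the nest has been lifted out of the carriage, m; 0 = lying down. The nest weighs about 1.15 kg and only its weight (about 11 N) keeps it down; more than 8 mm fails.
- pocket (a point): Centre of the floor of the nest's pocket, axes as jig_base, 28 mm above the bench. The nest is a grey open block 60 (x) x 120 (y) mm centred at x = 0, y = -60 mm of jig_base; its top is 26 mm above this point. Pocket 32 (x) x 84 (y) mm, 26 mm deep, with a sprung steel catch in each y end.
- locating_block: Aluminium block, 0.24 to 0.39 kg: foot 30 (x) x 80 (y) x 8 mm with rounded ends, body 30 x 58 mm up to 36 mm, on top a square steel post 18 x 18 mm from 36 to 94 mm. Origin at the centre of its underside, z up the post. It sits on the pocket floor with the jig's axes and frees by tipping about its x axis (post swung along the jig's y).
- post (a point): On the axis of the block's post, 72 mm above its underside: a good height to grip; 22 mm below the post's top.
- end_left (a point): Underside of the block's foot at its +y end, 36 mm from the middle. To free this end, tip the block about the other end's underside by 0.25 rad or a little more.
- end_right (a point): Underside of the block's foot at its -y end, 36 mm from the middle. Once the other end is up on its catch, tip the block back by about 0.45 rad about that raised end to free this one (or the two ends the other way round).
- lock_pin: Steel pin, upright, 62 mm long, 0.07 kg: shank 10 mm diameter, 20 mm long, tapered tip; collar 18 mm diameter, 4 mm thick; round grip 14 mm diameter from 24 to 62 mm above the tip. Origin at the tip, z towards the grip. It starts in pin_stand, collar on the wood, tip 10 mm above the bench; home in the jig the collar is on the carriage, tip 2 mm above the bench.
- pin_stand: Fixed wooden block 62 x 62 x 30 mm with a 12 mm hole in the middle; origin at the centre of its underside.
- tape_measure: Bystander: yellow tape measure lying on the bench, 63 x 83 x 36 mm.
- pliers_red: Bystander: red-handled pliers lying on the bench, 54 x 181 x 12 mm.
- marker: Bystander: black marker pen lying on the bench, 14 x 124 x 16 mm.
- catch_left (a joint): How far the sprung catch at the pocket's +y end is pushed back, m (0 = out, at most 0.009). Sloped below, flat on top, it stands over the block's foot. It gives way when this end of the block is lifted with about 16 N; once the end's underside is 15 mm above the pocket floor it springs back under the end and carries it; only hard pressing (over 25 N) gets it down again.
- catch_right (a joint): The same catch at the pocket's -y end. Pulling the block straight up would need both catches at once (over 30 N), and even one of them alone holds more than the nest weighs.
Mind the look-alikes: they are no part of the job. What is shaped like the locating_block but black is not meant.

How it is judged:
By the outcome, as a careful person would: the job done as asked, in the order asked, and still so for the second after the job is handed in, while the arm keeps its last pose, push and grip.
It also fails if it takes over 58 s, if anything falls off the work surface, if the arm or the gripper's body presses on something with over 40 N, if the wrist force passes 120 N, or if a joint passes its speed limit or range.

## Working session

There is one attempt and no reset: what is moved stays moved. The work goes in short steps, Python scripts to look and compute and a shell command to move; the robot and the scene stay as the last step left them, time stands still between calls to the robot, and variables do not carry over. Pictures are saved under pics/ and viewed, and the job is handed in when it is done.

I'll start by looking at the scene with both cameras.

```bash
ls; mkdir -p pics; python3 - <<'E'
from cell import robot
import cv2,numpy as np
print(robot.observe())
for n in ("top","side"):
    im=robot.read_camera(n); cv2.imwrite(f"pics/{n}0.png",im[:,:,::-1])
    print(n,robot.calibration(n))
    for q in ("lock_pin","pin_stand","jig_base","nest","locating_block","tape_measure","pliers_red","marker","carriage"):
        print(q,[(round(d["p"],2),round(d["xy"][0]*640),round(d["xy"][1]*400)) for d in robot.find_in(n,q)][:3])
print(robot.observe()["time"])
E
```

```text
pics
{'time': 0.0, 'qpos': array([-1.48898896e+00,  3.42726331e-01,  1.52499084e+00, -4.86519351e-06,
        1.27542883e+00, -1.45999608e-01]), 'qvel': array([-0.00146923,  0.00054748,  0.00016497,  0.00023964,  0.00065856,
       -0.00134843]), 'joint_efforts': array([-2.16379199e-04, -4.31241381e+01, -2.44218940e+01,  7.16595096e-02,
        5.59638196e-02, -1.44142487e-04]), 'tool_pos': array([ 0.11855387, -0.51102338,  0.22605224]), 'tool_rot': array([-3.14005515e+00, -2.21381739e-04,  2.27808220e-01]), 'contact_force': array([-0.8430295 ,  0.52089831,  0.1330685 ]), 'torque': array([-0.02721563,  0.01835415,  0.01564784]), 'opening': 0.09218601180685278}
top {'vfov': 47.159138490858425, 'cx': 326.5475652784049, 'cy': 198.22367940769402, 'rvec': array([ 2.17673247, -2.15961477,  0.12877164]), 'tvec': array([0.19246882, 0.55405655, 1.52477525])}
lock_pin []
pin_stand [(0.76, 393, 220)]
jig_base [(0.65, 295, 208)]
nest [(0.56, 320, 212)]
locating_block [(0.7, 318, 205), (0.54, 261, 250)]
tape_measure [(0.67, 319, 207), (0.58, 299, 156), (0.27, 442, 213)]
pliers_red [(0.72, 215, 238)]
marker []
carriage [(0.71, 296, 203)]
side {'vfov': 52.8969350679585, 'cx': 324.4355852557212, 'cy': 200.38017075132987, 'rvec': array([ 2.04760161, -0.10457781,  0.03995303]), 'tvec': array([-0.52683945,  0.17507383,  0.94011051])}
lock_pin [(0.65, 307, 253)]
pin_stand [(0.6, 304, 265)]
jig_base [(0.7, 316, 208)]
nest [(0.74, 315, 208)]
locating_block [(0.94, 267, 185), (0.68, 314, 195)]
tape_measure [(0.89, 371, 195), (0.47, 287, 171)]
pliers_red [(0.49, 285, 171)]
marker [(0.67, 321, 314)]
carriage [(0.72, 316, 207), (0.54, 317, 208)]
1.0
```

View pics/top0.png

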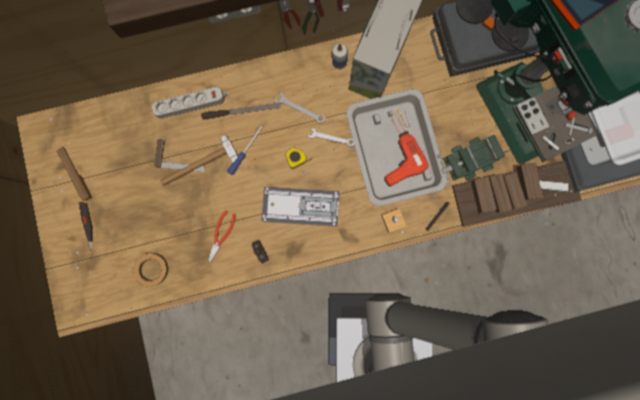

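View pics/side0.png

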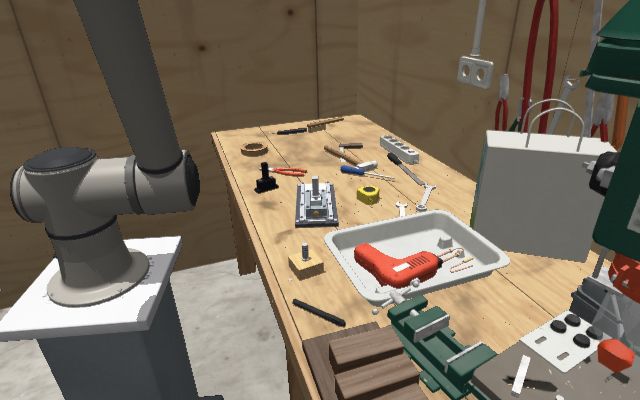

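```bash
python3 - <<'E'
import cv2
a=cv2.imread("pics/top0.png")[130:290,180:480]; cv2.imwrite("pics/top0c.png",cv2.resize(a,(800,427),interpolation=cv2.INTER_CUBIC))
a=cv2.imread("pics/side0.png")[130:330,200:440]; cv2.imwrite("pics/side0c.png",cv2.resize(a,(720,600),interpolation=cv2.INTER_CUBIC))
E
```

```text
(no output)
```

View pics/top0c.png

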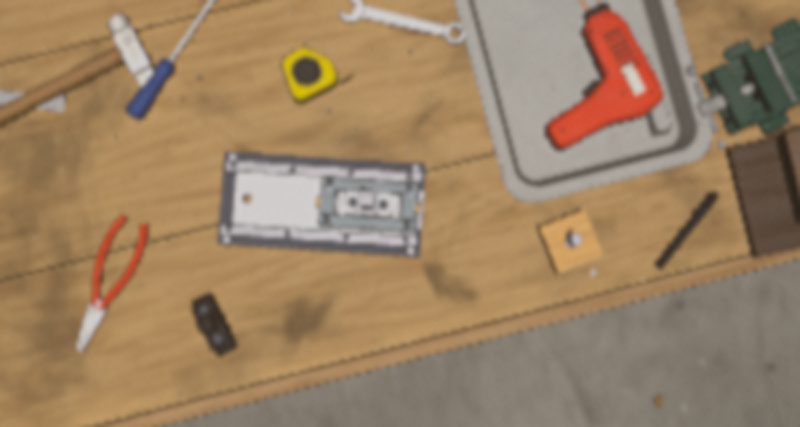

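View pics/side0c.png

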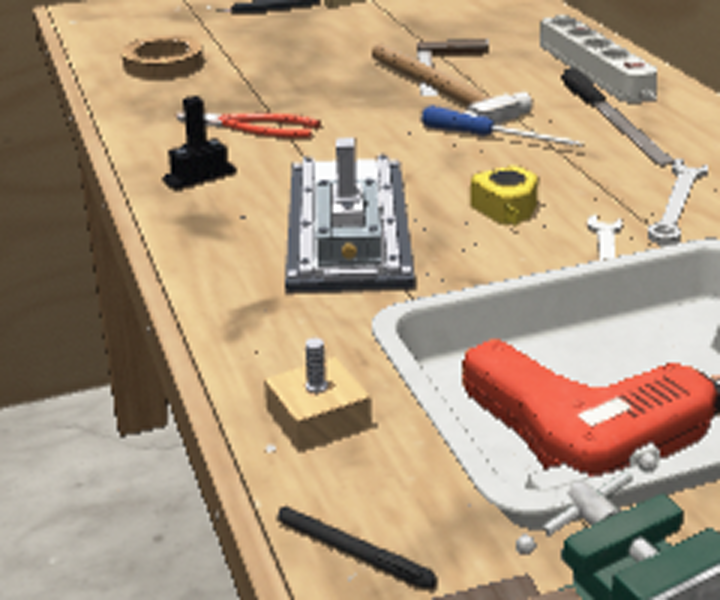

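Top view: the jig is at about px (300,207) with the pin hole at (272.6,204.3). The pin stand is at (394,220), and the black decoy block is at (261,250) with the pliers beyond it. In the side view the pin stands at (305,252) and the block's post at about (315,187). Next I'll zoom in and fit the poses precisely.

```bash
cat > h.py <<'E'
import numpy as np,cv2
from scipy.spatial.transform import Rotation as Rn
def cam(n):
    from cell import robot
    c=robot.calibration(n); f=200/np.tan(np.radians(c["vfov"]/2))
    return np.array([[f,0,c["cx"]],[0,f,c["cy"]],[0,0,1]]),np.array(c["rvec"]),np.array(c["tvec"])
def proj(n,P):
    K,r,t=cam(n); return cv2.projectPoints(np.asarray(P,float).reshape(-1,1,3),r,t,K,None)[0][:,0]
def unproj(n,uv,z):
    K,r,t=cam(n); R=cv2.Rodrigues(r)[0]; c=-R.T@t
    d=(R.T@np.linalg.solve(K,np.c_[np.atleast_2d(uv),np.ones(len(np.atleast_2d(uv)))].T)).T
    return c+d*((z-c[2])/d[:,2])[:,None]
def zoom(src,dst,u0,v0,w,h,k,lines=[],pts=[]):
    a=cv2.imread(src)[v0:v0+h,u0:u0+w]; a=cv2.resize(a,(w*k,h*k),interpolation=cv2.INTER_CUBIC)
    for L in lines:
        q=np.round(((np.array(L)+.5-[u0,v0])*k)*16).astype(int); cv2.polylines(a,[q.reshape(-1,1,2).astype(np.int32)],False,(0,0,255),1,cv2.LINE_AA,4)
    for p in pts:
        q=((np.array(p)+.5-[u0,v0])*k); cv2.drawMarker(a,tuple(int(x) for x in q),(255,0,255),cv2.MARKER_CROSS,10,1)
    cv2.imwrite(dst,a)
E
python3 - <<'E'
from h import *
print(unproj("top",[[272.6,204.3],[394,220]],0.022), unproj("side",[[305,265]],0.03))
print("jigc",unproj("top",[[300,206.6]],0.012))
print(proj("top",[[0,0,0],[0,0,.1]]),proj("side",[[0,0,0]]))
zoom("pics/top0.png","pics/t1.png",255,178,95,56,8)
zoom("pics/side0.png","pics/s1.png",285,165,65,70,8)
E
```

```text
[[ 0.53106446  0.38013362  0.022     ]
 [ 0.48089846 -0.0328665   0.022     ]] [[ 0.48020906 -0.05591749  0.03      ]]
jigc [[0.52489602 0.2873696  0.012     ]]
[[384.38851774 364.72939844]
 [388.69133946 372.78904099]] [[ 99.12999066 275.25139233]]
```

View pics/t1.png

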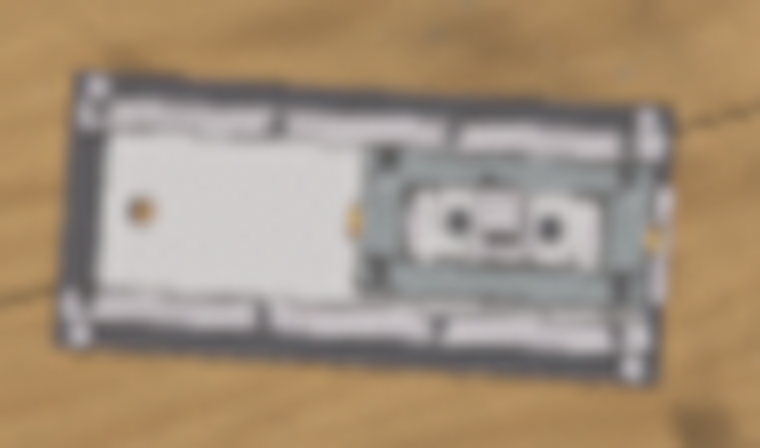

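View pics/s1.png

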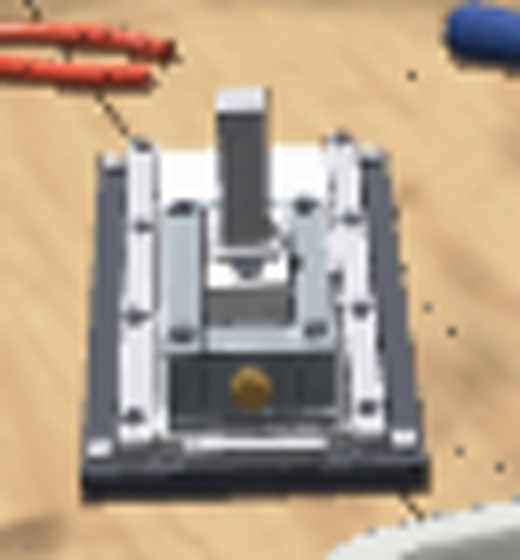

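```bash
cat > fit.py <<'E'
from h import *
from scipy.optimize import least_squares
c=lambda z,u0,v0,k=8: np.array(z)/k-.5+[u0,v0]
top=c([[78,74],[674,106],[657,383],[57,346]],255,178)
# jig frame corners at z=.012: image up=+x, left=+y
cor=np.array([[.06,.13,.012],[.06,-.13,.012],[-.06,-.13,.012],[-.06,.13,.012]])
# additional: hole in top, post top centre
def W(p,P):
    x,y,a=p; ca,sa=np.cos(a),np.sin(a); P=np.atleast_2d(P)
    return np.c_[x+ca*P[:,0]-sa*P[:,1],y+sa*P[:,0]+ca*P[:,1],P[:,2]]
side=c([[83,470],[428,460],[388,152],[100,158]],285,165)
corS=np.array([[-.06,-.13,.012],[.06,-.13,.012],[.06,.13,.012],[-.06,.13,.012]])
def go(ut,us):
    def f(p):
        r=[]
        if ut: r.append(proj("top",W(p,cor))-top); r.append(proj("top",W(p,[0,.095,.022]))-c([[140,210]],255,178))
        if us: r.append(proj("side",W(p,corS))-side); r.append(proj("side",W(p,[0,-.06,.122]))-c([[243,101]],285,165))
        return np.concatenate(r).ravel()
    s=least_squares(f,[.525,.287,0]); return s.x,s.fun.reshape(-1,2)
if __name__=="__main__":
    for a in ((1,0),(0,1),(1,1)):
        p,r=go(*a); print(a,p.round(4)); print(r.round(2).tolist())
    def ov(n):
        L=[]
        for (x0,x1,y0,y1,z) in ((-.06,.06,-.13,.13,.012),(-.03,.03,-.12,0,.054),(-.009,.009,-.069,-.051,.122),(-.016,.016,-.102,-.018,.054)):
            L.append(proj(n,W(p,[[x0,y0,z],[x1,y0,z],[x1,y1,z],[x0,y1,z],[x0,y0,z]])))
        t=np.linspace(0,6.3,20); L.append(proj(n,W(p,np.c_[.006*np.cos(t),.095+.006*np.sin(t),.022+0*t])))
        return L
    zoom("pics/top0.png","pics/t2.png",255,178,95,56,8,ov("top"))
    zoom("pics/side0.png","pics/s2.png",285,165,65,70,8,ov("side"))
E
python3 fit.py
```

```text
(1, 0) [ 0.5277  0.2865 -0.0511]
[[-0.61, -0.53], [0.38, -0.06], [0.56, 0.16], [-0.58, 0.29], [0.24, 0.12]]
(0, 1) [ 0.5288  0.2861 -0.0561]
[[-0.18, 0.65], [0.1, 0.48], [-0.03, -0.64], [0.03, -0.29], [0.07, -0.66]]
(1, 1) [ 0.5283  0.2864 -0.0528]
[[-0.54, -0.76], [0.44, -0.17], [0.55, 0.05], [-0.57, 0.05], [0.28, -0.1], [-0.22, 0.64], [0.04, 0.4], [-0.33, -0.68], [-0.27, -0.29], [-0.06, -0.69]]
```

```bash
python3 - <<'E'
from h import *
zoom("pics/top0.png","pics/t3.png",375,203,40,36,16)
zoom("pics/side0.png","pics/s3.png",280,235,50,50,12)
E
```

```text
(no output)
```

View pics/t2.png

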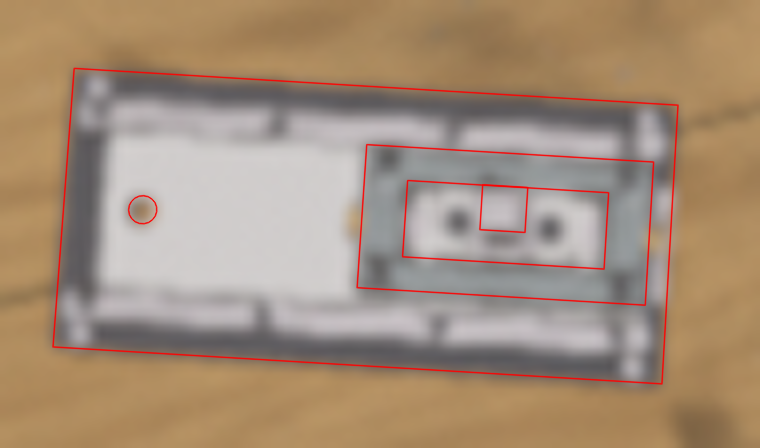

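View pics/s2.png

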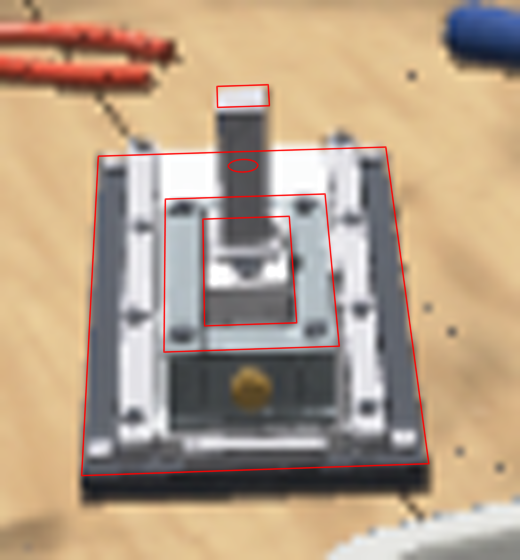

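View pics/t3.png

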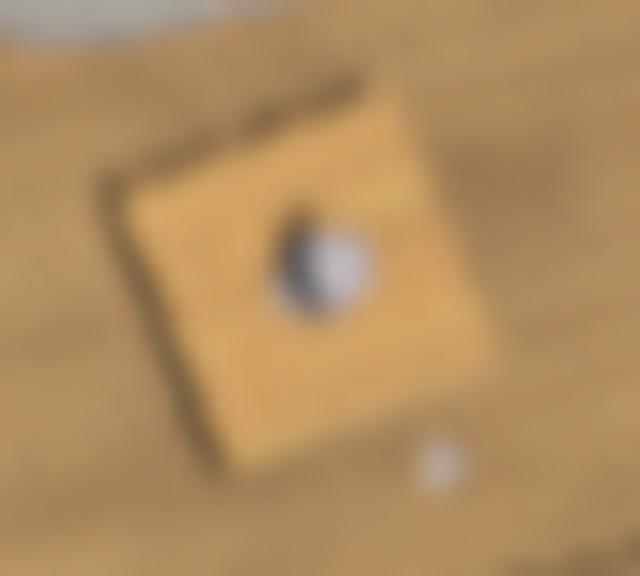

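View pics/s3.png

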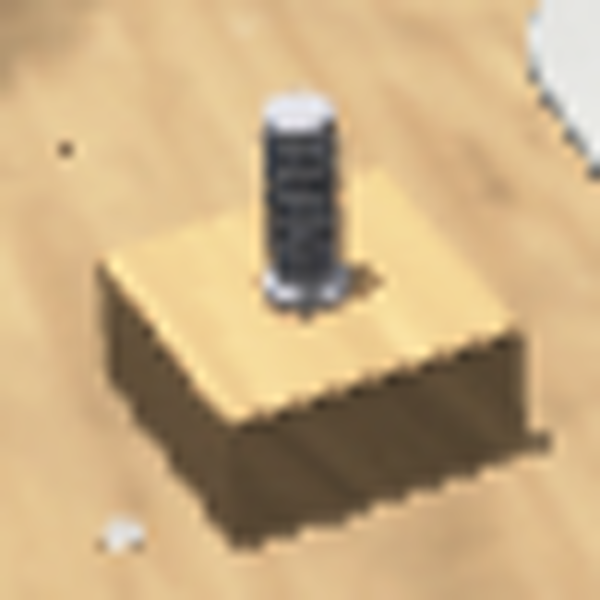

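```bash
python3 - <<'E'
from h import *
from fit import W,go
from scipy.optimize import least_squares
print("pin top",unproj("top",[[395.75,219.06]],.072),"side",unproj("side",[[304.5,243.67]],.072),"collar side",unproj("side",[[280+303/12-.5,235+283/12-.5]],.034))
t=np.array([[385,85],[497,362],[235,472],[122,195]])/16-.5+[375,203]
s=np.array([[102,262],[237,422],[520,330],[378,168]])/12-.5+[280,235]
print("corners top",unproj("top",t,.03).round(4).tolist(),unproj("top",t,.03).mean(0)); print("side",unproj("side",s,.03).round(4).tolist(),unproj("side",s,.03).mean(0))
def f(p,a,n):
    return 
for n in((1,0),(0,1),(1,1)):
    p,_=go(*n); print("hole",W(p,[[0,.095,.022],[0,-.06,.028]]).round(4).tolist())
E
```

```text
pin top [[ 0.4808134 -0.0308825  0.072    ]] side [[ 0.48187644 -0.03221131  0.072     ]] collar side [[ 0.48082375 -0.03476776  0.034     ]]
corners top [[0.5219, -0.0475, 0.03], [0.4634, -0.0705, 0.03], [0.4398, -0.015, 0.03], [0.498, 0.0084, 0.03]] [ 0.48076658 -0.03115374  0.03      ]
side [[0.4422, -0.0177, 0.03], [0.4666, -0.0717, 0.03], [0.5214, -0.0492, 0.03], [0.4979, 0.0084, 0.03]] [ 0.48201214 -0.03253332  0.03      ]
hole [[0.5325, 0.3814, 0.022], [0.5246, 0.2266, 0.028]]
hole [[0.5341, 0.381, 0.022], [0.5254, 0.2262, 0.028]]
hole [[0.5333, 0.3813, 0.022], [0.5251, 0.2265, 0.028]]
```

Both cameras agree to about 1.5 mm. The pin is at about (0.4813, -0.0317), the hole at about (0.533, 0.381), and the jig yaw is about -0.053. I'll write a helper that converts world targets into tool shifts, then start moving.

```bash
cat > to.py <<'E'
import sys,numpy as np
from scipy.spatial.transform import Rotation as Rn
from cell import robot
o=robot.observe(); R=Rn.from_euler("xyz",o["tool_rot"])
def to(x,y,z,yaw=None):
    s=R.inv().apply(np.array([x,y,z])-o["tool_pos"])*1000
    t="" if yaw is None else round(-np.degrees((yaw-o["tool_rot"][2]+np.pi)%(2*np.pi)-np.pi),2)
    print("shift",s.round(1).tolist(),"turn",t)
if __name__=="__main__":
    a=[float(v) for v in sys.argv[1:]]
    print("t",round(o["time"],2),"pos",(o["tool_pos"]*1000).round(1),"rot",o["tool_rot"].round(4),"F",o["contact_force"].round(1),"T",o["torque"].round(2),"op",round(o["opening"]*1000,1))
    if a: to(*a)
E
python3 to.py .4814 -.0317 .13 1.518; python3 -m pendant --help | head -20
```

```text
t 1.0 pos [ 118.6 -511.5  226.8] rot [3.1414 0.     0.2278] F [-0.8  0.9 -1.2] T [-0.03 -0.    0.  ] op 91.7
shift [461.8, -385.5, 96.7] turn -73.92invalid input: not JSON, or not a number
```

```bash
python3 -m pendant '[[[30,-25,0],-7],[[60,-50,5],-14],[[92,-77,10],-21],[[124,-103,17],-28],[[156,-130,25],-35],[[188,-157,33],-42],[[220,-184,42],-49],[[252,-210,51],-56],[[284,-237,60],-63],[[316,-264,68],-70]]' 0.55 20; python3 to.py .4814 -.0317 .11 1.518
```

```text
time: 1.83
tool_pos: [0.3639, -0.1862, 0.1598]
tool_rot: [3.141, 0.001, 1.455]
contact_force: [1.1, -0.8, 0.4]
opening: 0.0507
t 1.83 pos [ 363.9 -186.2  159.8] rot [3.1409e+00 5.0000e-04 1.4552e+00] F [ 1.1 -0.8  0.4] T [ 0.01 -0.06  0.03] op 50.7
shift [167.1, 98.9, 49.8] turn -3.6
```

```bash
python3 -m pendant '[[[33,20,10],-2],[[66,40,20],-3.6],[[100,59,30],-3.6],[[133,79,40],-3.6],[[160,95,46],-3.6],[[167.1,98.9,49.8],-3.6],[[167.1,98.9,49.8],-3.6],[[167.1,98.9,49.8],-3.6]]' 0.55 20; python3 to.py .4814 -.0317 .037 1.518
python3 - <<'E'
from cell import robot
import cv2
from h import *
for n in("top","side"):
    cv2.imwrite(f"pics/{n}1.png",robot.read_camera(n)[:,:,::-1])
zoom("pics/side1.png","pics/s4.png",250,190,100,100,6)
E
```

```text
time: 2.5
tool_pos: [0.481, -0.0318, 0.1098]
tool_rot: [-3.141, 0.001, 1.519]
contact_force: [-0.0, -0.3, 0.3]
opening: 0.0508
t 2.5 pos [481.  -31.8 109.8] rot [-3.1412e+00  8.0000e-04  1.5193e+00] F [-0.  -0.3  0.3] T [-0.01 -0.11  0.02] op 50.8
shift [0.1, 0.5, 72.8] turn 0.08
```

View pics/s4.png

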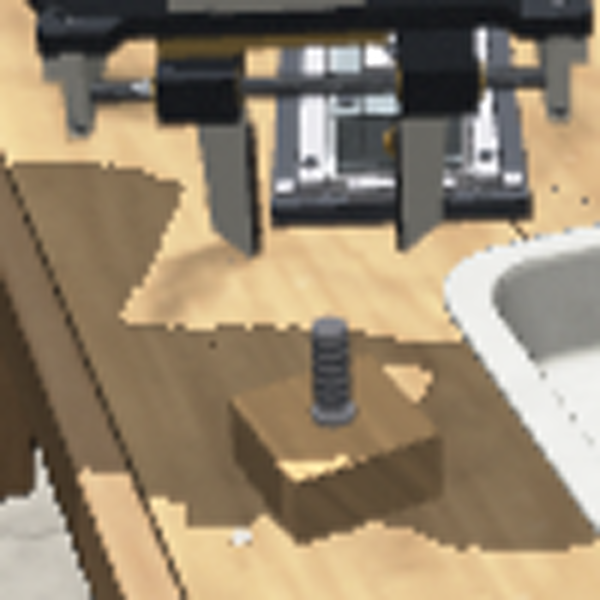

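The fingers straddle the pin, whose top is at about zoom (330,325) with the finger midpoint at about 328. I'll go down and grip.

```bash
python3 -m pendant '[[[0,0.3,25],0],[[0,0.5,50],0],[[0,0.5,66],0],[[0,0.5,72],0],[[0,0.5,72],0]]' 0.55 20; python3 -m pendant '[[[0,0,0],0],[[0,0,0],0],[[0,0,0],0],[[0,0,0],0],[[0,0,0],0],[[0,0,0],0]]' 0.0 25; python3 to.py .4814 -.0317 .19 1.518
```

```text
time: 3.02
tool_pos: [0.4803, -0.0338, 0.0376]
tool_rot: [-3.14, 0.001, 1.515]
contact_force: [-0.7, -0.2, 0.6]
opening: 0.0507
time: 3.52
tool_pos: [0.4805, -0.0338, 0.038]
tool_rot: [-3.141, 0.001, 1.515]
contact_force: [-1.1, 0.2, -0.4]
opening: 0.015
t 3.52 pos [480.5 -33.8  38. ] rot [-3.1406e+00  8.0000e-04  1.5153e+00] F [-1.1  0.2 -0.4] T [-0.08 -0.   -0.01] op 15.0
shift [2.0, 0.6, -152.0] turn -0.16
```

```bash
python3 -m pendant '[[[0,0,-20],0],[[0,0,-50],0],[[0,0,-90],0],[[0,0,-130],0],[[0,0,-152],0],[[0,0,-152],0],[[0,0,-152],0]]' 0.0 25; python3 to.py .5333 .3813 .19 1.518
```

```text
time: 4.1
tool_pos: [0.4811, -0.0337, 0.191]
tool_rot: [3.14, 0.001, 1.515]
contact_force: [0.7, 0.2, -1.3]
opening: 0.0136
t 4.1 pos [481.1 -33.7 191. ] rot [3.1397e+00 1.2000e-03 1.5155e+00] F [ 0.7  0.2 -1.3] T [ 0.   -0.09 -0.05] op 13.6
shift [417.2, 29.2, 0.6] turn -0.14
```

```bash
python3 -m pendant '[[[20,1,0],0],[[55,4,0],0],[[95,7,0],0],[[135,10,0],0],[[175,12,0],0],[[215,15,0],0],[[255,18,0],0],[[295,21,0],0],[[335,24,0],0],[[370,26,0],0]]' 0.0 25;  python3 to.py .5333 .3813 .10 1.518
```

```text
time: 4.93
tool_pos: [0.5264, 0.3366, 0.188]
tool_rot: [-3.14, 0.003, 1.516]
contact_force: [1.6, -0.3, -0.5]
opening: 0.0135
t 4.93 pos [526.4 336.6 188. ] rot [-3.1399e+00  2.9000e-03  1.5164e+00] F [ 1.6 -0.3 -0.5] T [-0.05 -0.15  0.06] op 13.5
shift [45.3, 4.6, 87.8] turn -0.09
```

```bash
python3 -m pendant '[[[30,3,15],0],[[45.3,4.6,45],0],[[45.3,4.6,80],0],[[45.3,4.6,105],0],[[45.3,4.6,118],0],[[45.3,4.6,118],0],[[45.3,4.6,118],0],[[45.3,4.6,118],0]]' 0.0 25;  python3 to.py .5333 .3813 .10 1.518
python3 - <<'E'
from cell import robot
import cv2
from h import *
for n in("top","side"):
    cv2.imwrite(f"pics/{n}2.png",robot.read_camera(n)[:,:,::-1])
zoom("pics/side2.png","pics/s5.png",275,130,90,85,7)
zoom("pics/top2.png","pics/t5.png",245,170,100,70,8)
E
```

```text
time: 5.6
tool_pos: [0.5335, 0.3813, 0.0701]
tool_rot: [-3.14, 0.003, 1.516]
contact_force: [0.0, 0.4, 0.4]
opening: 0.0132
t 5.6 pos [533.5 381.3  70.1] rot [-3.1403e+00  2.7000e-03  1.5163e+00] F [0.  0.4 0.4] T [-0.   -0.11 -0.02] op 13.2
shift [-0.1, -0.3, -29.9] turn -0.1
```

View pics/s5.png

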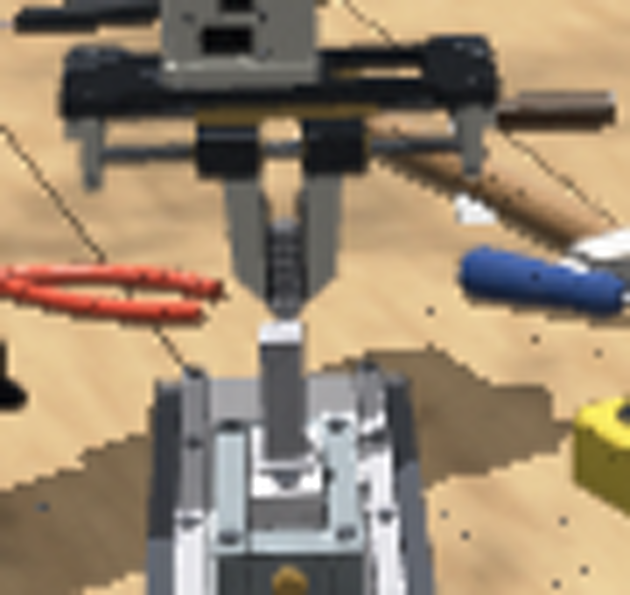

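View pics/t5.png

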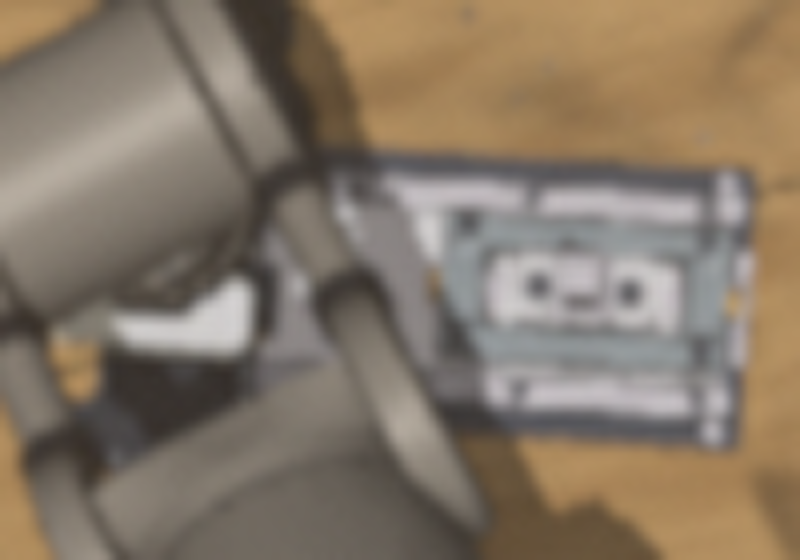

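```bash
python3 - <<'E'
from h import *
from cell import robot
o=robot.observe(); x,y,z=o["tool_pos"]; print(o["tool_pos"])
t=np.linspace(0,6.3,30)
L=[proj("side",np.c_[.5335+r*np.cos(t),.3813+r*np.sin(t),zz+0*t]) for r,zz in((.007,.104),(.007,.066),(.009,.066),(.009,.062))]
zoom("pics/side2.png","pics/s6.png",300,150,35,35,16,L)
zoom("pics/side2.png","pics/s7.png",300,150,35,35,16)
E
```

```text
[0.5339891  0.38149638 0.07116227]
```

View pics/s6.png

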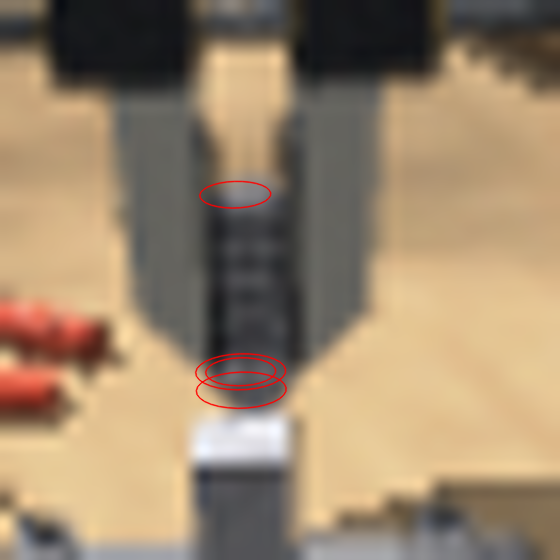

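View pics/s7.png

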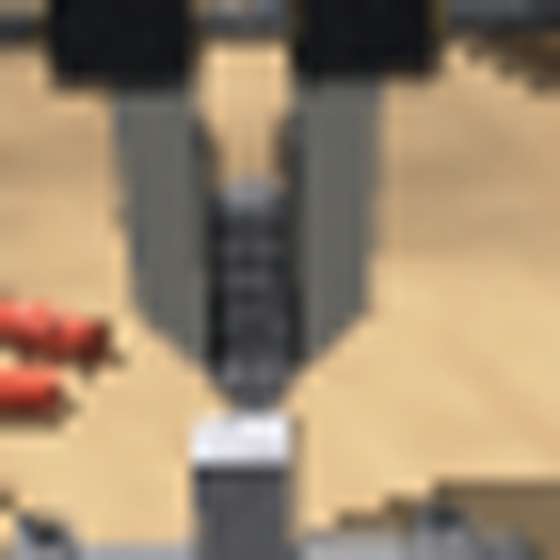

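Holding the pin poses from each camera against the measured grasp pose gives a TCP target of about (0.5325, 0.379). I'll shift there and descend gently to feel the mouth.

```bash
python3 to.py .5325 .379 .05 1.518; python3 -m pendant '[[[-1.2,-0.8,3],0],[[-2.4,-1.2,9],0],[[-2.4,-1.2,15],0],[[-2.4,-1.2,19],0],[[-2.4,-1.2,22],0],[[-2.4,-1.2,24],0],[[-2.4,-1.2,24],0]]' 0.0 25;  python3 to.py .5325 .379 .03 1.518
```

```text
t 5.7 pos [534.  381.5  71.2] rot [3.1413e+00 1.7000e-03 1.5162e+00] F [-0.4  0.2 -0.8] T [-0.02 -0.08 -0.02] op 13.4
shift [-2.5, -1.4, 21.2] turn -0.1
time: 6.28
tool_pos: [0.5321, 0.379, 0.0464]
tool_rot: [-3.14, 0.002, 1.516]
contact_force: [-0.7, 0.6, -1.3]
opening: 0.0133
t 6.28 pos [532.1 379.   46.4] rot [-3.1404e+00  2.3000e-03  1.5161e+00] F [-0.7  0.6 -1.3] T [0.02 0.11 0.01] op 13.3
shift [0.0, 0.5, 16.4] turn -0.11
```

There's no resistance at 3.6 mm below the mouth, so the tip is in. I'll continue down.

```bash
python3 -m pendant '[[[0,0,3],0],[[0,0,6],0],[[0,0,8],0],[[0,0,10],0],[[0,0,10],0]]' 0.0 25;  python3 to.py .5325 .379 .03 1.518
```

```text
time: 6.7
tool_pos: [0.5319, 0.379, 0.0358]
tool_rot: [-3.14, 0.003, 1.516]
contact_force: [-0.2, 0.4, -1.2]
opening: 0.0133
t 6.7 pos [531.9 379.   35.8] rot [-3.1399e+00  2.5000e-03  1.5161e+00] F [-0.2  0.4 -1.2] T [0.1  0.08 0.01] op 13.3
shift [0.1, 0.6, 5.8] turn -0.11
```

```bash
python3 -m pendant '[[[0,0,2],0],[[0,0,4],0],[[0,0,5.5],0],[[0,0,6.5],0],[[0,0,6.5],0]]' 0.0 25;  python3 to.py .5325 .379 .03 1.518
```

```text
time: 7.12
tool_pos: [0.5319, 0.379, 0.0304]
tool_rot: [-3.14, 0.002, 1.516]
contact_force: [-4.6, -1.2, 6.3]
opening: 0.0135
t 7.12 pos [531.9 379.   30.4] rot [-3.1403e+00  2.3000e-03  1.5163e+00] F [-4.6 -1.2  6.3] T [-0.19  0.54  0.02] op 13.5
shift [0.0, 0.6, 0.4] turn -0.1
```

The pin makes contact at the expected home height, with Fz at about 6 N. I'll release it and retreat.

```bash
python3 -m pendant '[[[0,0,0],0],[[0,0,0],0],[[0,0,0],0]]' 0.35 25; python3 -m pendant '[[[0,0,-15],0],[[0,0,-45],0],[[-20,0,-80],0],[[-50,0,-110],0],[[-90,0,-120],0],[[-120,0,-120],0],[[-120,0,-120],0]]' 0.6 25
python3 - <<'E'
from cell import robot
import cv2
from h import *
for n in("top","side"):
    cv2.imwrite(f"pics/{n}3.png",robot.read_camera(n)[:,:,::-1])
zoom("pics/side3.png","pics/s8.png",275,130,90,95,6)
zoom("pics/top3.png","pics/t8.png",245,170,100,70,8)
E
python3 to.py .525 .2265 .15 1.518
```

```text
time: 7.37
tool_pos: [0.5323, 0.379, 0.0304]
tool_rot: [-3.141, 0.002, 1.516]
contact_force: [0.5, -0.5, 0.2]
opening: 0.0289
time: 7.95
tool_pos: [0.5264, 0.2547, 0.152]
tool_rot: [3.14, 0.004, 1.513]
contact_force: [0.3, 0.2, 0.0]
opening: 0.0551
t 8.05 pos [526.3 258.5 151. ] rot [3.1413e+00 1.6000e-03 1.5138e+00] F [ 0.2  0.1 -0.3] T [ 0.01 -0.06  0.02] op 55.0
shift [-32.0, 0.5, 1.1] turn -0.24
```

View pics/s8.png

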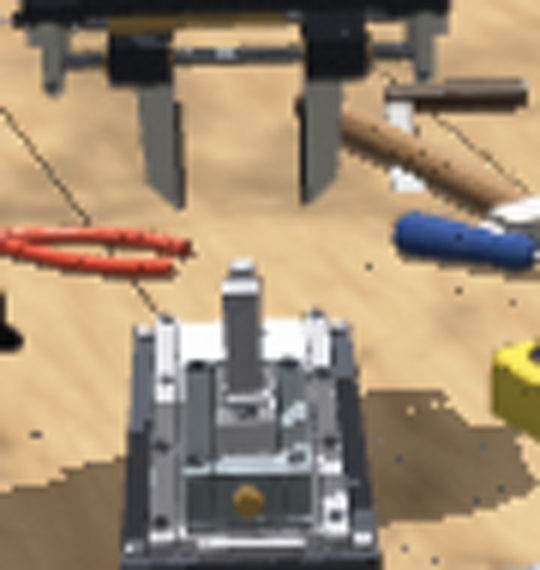

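View pics/t8.png

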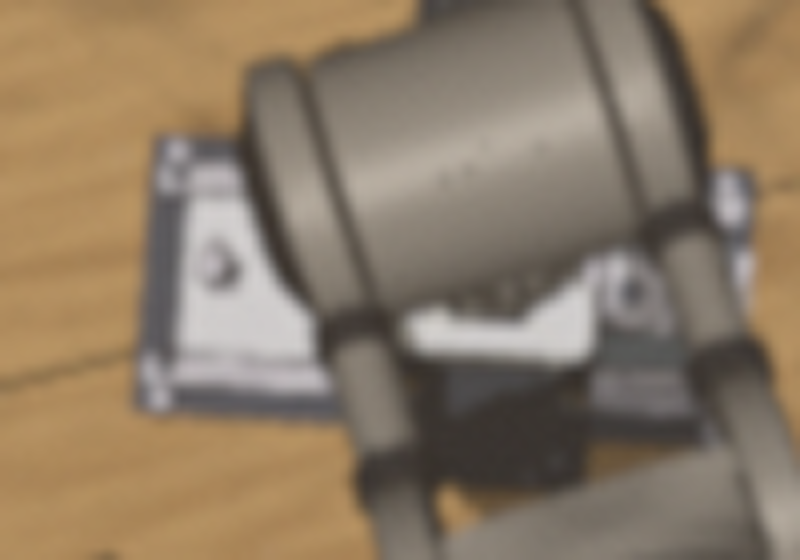

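```bash
python3 - <<'E'
from h import *
print("px pin top z.064:",proj("side",[[.5335,.381,.064],[.5335,.381,.074]]).round(1).tolist(),"obs",314.8,173.7)
K=proj("top",[[.5325,.381,.064]]);print(K,"obs",245+222/8-.5,170+265/8-.5)
E
python3 to.py .5237 .226 .083 1.518
```

```text
px pin top z.064: [[314.5, 173.3], [314.4, 170.4]] obs 314.8 173.7
[[270.96918195 202.63267992]] obs 272.25 202.625
t 8.05 pos [526.3 258.5 151. ] rot [3.1413e+00 1.6000e-03 1.5138e+00] F [ 0.2  0.1 -0.3] T [ 0.01 -0.06  0.02] op 55.0
shift [-32.4, -0.8, 68.1] turn -0.24
```

The pin top's image row is 173.7 and the model for "home" predicts 173.3, so the pin is home. Next is the post.

```bash
python3 -m pendant '[[[-16,-0.4,0],0],[[-30,-0.8,0],-0.2],[[-32.4,-0.8,10],-0.2],[[-32.4,-0.8,30],-0.2],[[-32.4,-0.8,50],-0.2],[[-32.4,-0.8,64],-0.2],[[-32.4,-0.8,68],-0.2],[[-32.4,-0.8,68],-0.2]]' 0.6 25
python3 - <<'E'
from cell import robot
import cv2
from h import *
for n in("side",):
    cv2.imwrite(f"pics/{n}4.png",robot.read_camera(n)[:,:,::-1])
zoom("pics/side4.png","pics/s9.png",275,140,80,85,7)
E
python3 to.py .5237 .226 .083 1.518
```

```text
time: 8.72
tool_pos: [0.5227, 0.2268, 0.081]
tool_rot: [-3.139, 0.002, 1.518]
contact_force: [0.5, 0.1, 0.5]
opening: 0.0546
t 8.77 pos [523.4 226.9  82.3] rot [-3.1407e+00  1.8000e-03  1.5181e+00] F [ 0.3  0.4 -0.5] T [ 0.   -0.11  0.04] op 54.8
shift [-0.9, 0.3, -0.7] turn 0.01
```

View pics/s9.png

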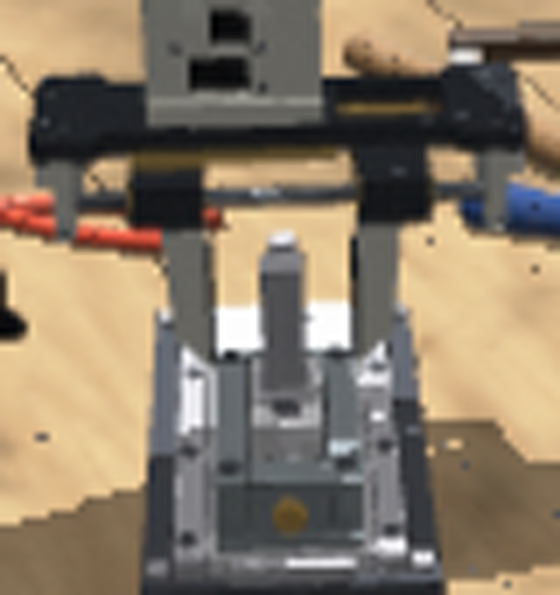

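The fingers are centred on the post: inner edges at 213 and 352, post at about 282. I'll grip.

```bash
python3 -m pendant '[[[0,0,0],0],[[0,0,0],0],[[0,0,0],0],[[0,0,0],0],[[0,0,0],0],[[0,0,0],0]]' 0.0 25; python3 to.py
```

```text
time: 9.27
tool_pos: [0.5235, 0.2268, 0.0826]
tool_rot: [-3.141, 0.002, 1.518]
contact_force: [-0.7, -0.1, 0.8]
opening: 0.02
t 9.27 pos [523.5 226.8  82.6] rot [-3.141e+00  1.700e-03  1.518e+00] F [-0.7 -0.1  0.8] T [0.04 0.05 0.06] op 20.0
```

```bash
python3 -m pendant '[[[0,0,0],0],[[0,0,0],0],[[0,0,0],0],[[-1.5,0,-0.5],0],[[-3,0,-1],0],[[-4,0,-1.5],0],[[-4,0,-1.5],0]]' 0.0 45; python3 to.py
```

```text
time: 9.85
tool_pos: [0.5228, 0.2238, 0.0831]
tool_rot: [-3.14, -0.0, 1.517]
contact_force: [1.7, 5.2, -9.7]
opening: 0.0178
t 9.85 pos [522.8 223.8  83.1] rot [-3.1396e+00 -2.0000e-04  1.5173e+00] F [ 1.7  5.2 -9.7] T [ 1.57 -0.34  0.02] op 17.8
```

The tool barely rotates the post: the torque is 1.6 Nm at a 45 N grip, and the upward pull is 10 N. I'll lower the grip so the pads can pivot, and make the push more horizontal.

```bash
python3 -m pendant '[[[-2,0,0],0],[[-4,0,-1],0],[[-6,0,-1.6],0],[[-8,0,-2.2],0],[[-8,0,-2.2],0]]' 0.0 25; python3 to.py
python3 - <<'E'
from cell import robot
import cv2
from h import *
for n in("side",):
    cv2.imwrite(f"pics/{n}5.png",robot.read_camera(n)[:,:,::-1])
zoom("pics/side5.png","pics/s10.png",275,140,80,85,7)
E
```

```text
time: 10.27
tool_pos: [0.5225, 0.2192, 0.0847]
tool_rot: [-3.14, -0.006, 1.517]
contact_force: [2.3, 17.1, -10.2]
opening: 0.0179
t 10.27 pos [522.5 219.2  84.7] rot [-3.1403 -0.0063  1.5166] F [  2.3  17.1 -10.2] T [ 3.   -0.52  0.05] op 17.9
```

View pics/s10.png

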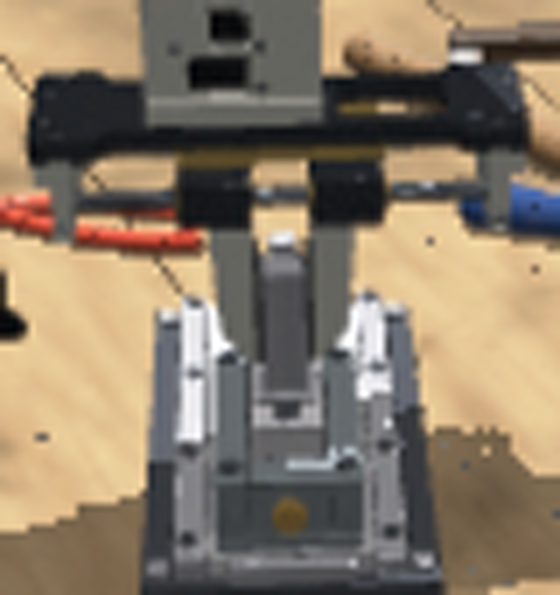

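```bash
python3 -m pendant '[[[-4,0,-1.5],0],[[-6,0,-1.8],0],[[-8,0,-2],0],[[-10,0,-2.6],0],[[-12,0,-3],0],[[-12,0,-3],0]]' 0.0 28; python3 to.py
python3 - <<'E'
from cell import robot
import cv2
from h import *
for n in("top",):
    cv2.imwrite(f"pics/{n}6.png",robot.read_camera(n)[:,:,::-1])
zoom("pics/top6.png","pics/s11.png",245,170,100,70,8)
E
```

```text
time: 10.82
tool_pos: [0.5219, 0.208, 0.0882]
tool_rot: [-3.141, -0.008, 1.516]
contact_force: [-0.8, 1.6, 1.1]
opening: 0.0182
t 10.82 pos [521.9 208.   88.2] rot [-3.1408 -0.0079  1.5165] F [-0.8  1.6  1.1] T [ 0.79  0.21 -0.05] op 18.2
```

View pics/s11.png

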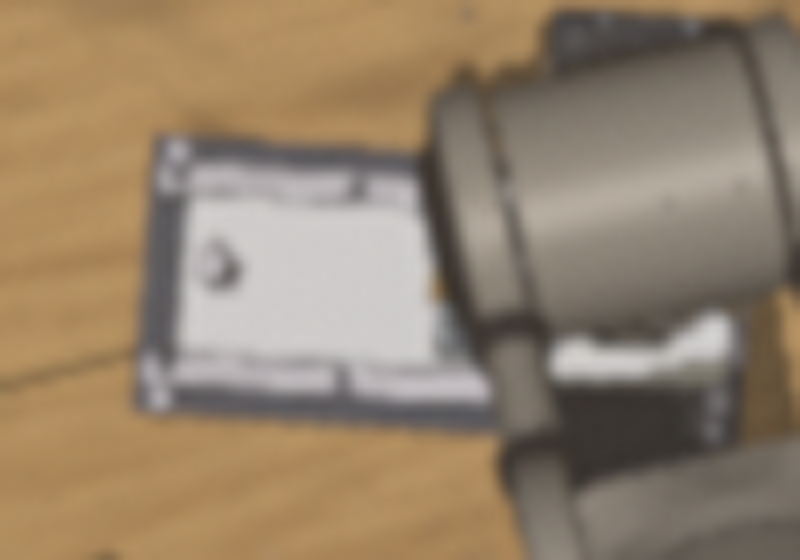

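The force dropped suddenly after 18.8 mm of travel, so either the catch popped or the pads slipped. I'll check from the side.

```bash
python3 - <<'E'
from cell import robot
import cv2
from h import *
for n in("side",):
    cv2.imwrite(f"pics/{n}7.png",robot.read_camera(n)[:,:,::-1])
a=cv2.imread("pics/side5.png")[165:230,285:345];b=cv2.imread("pics/side7.png")[165:230,285:345]
cv2.imwrite("pics/s12.png",cv2.resize(np.hstack([a,b]),None,fx=6.5,fy=6.5,interpolation=cv2.INTER_CUBIC))
E
```

```text
(no output)
```

View pics/s12.png

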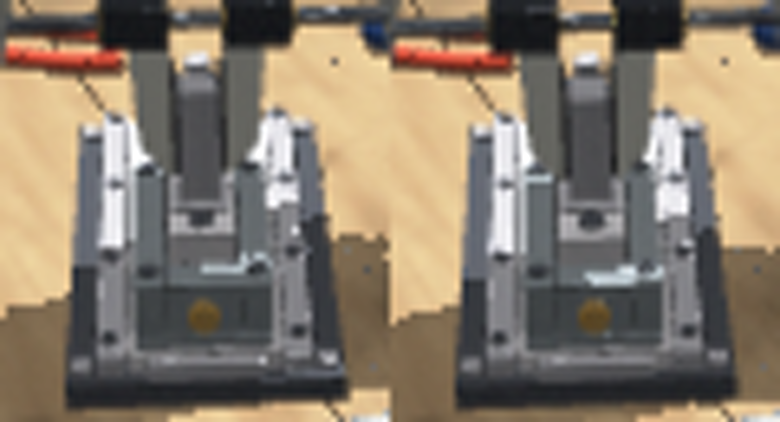

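```bash
cat > ov.py <<'E'
from h import *
from fit import W
P=(.5268,.2864,-.053)   # robot-frame jig pose guess
SID=(.5288,.2861,-.0545) # side-camera jig pose
def block(n,th,yo,zo,p=SID):
    """tilt th about x (positive: +y end up), block origin at jig (0,-.06+yo,.028+zo)"""
    c,s=np.cos(th),np.sin(th)
    L=[]
    def T(pts):
        q=np.array(pts,float); y=c*q[:,1]-s*q[:,2]; z=s*q[:,1]+c*q[:,2]
        return W(p,np.c_[q[:,0],y-.06+yo,z+.028+zo])
    def box(hx,hy,z0,z1):
        for z in(z0,z1): L.append(proj(n,T([[-hx,-hy,z],[hx,-hy,z],[hx,hy,z],[-hx,hy,z],[-hx,-hy,z]])))
        for sx in(-1,1): L.append(proj(n,T([[sx*hx,-hy,z0],[sx*hx,-hy,z1]])))
    box(.009,.009,.036,.094); box(.015,.029,.008,.036)
    return L
def pivot(th,e=-.036):  # origin offset when rotating about end e staying put
    return e-np.cos(th)*e, -np.sin(th)*e
E
python3 - <<'E'
from ov import *
A=[]
for i,th in enumerate((0,.12,.24)):
    yo,zo=pivot(th); zoom("pics/side7.png",f"pics/o{i}.png",298,165,38,55,7,block("side",th,yo,zo)); A.append(cv2.imread(f"pics/o{i}.png"))
cv2.imwrite("pics/o.png",np.hstack(A))
E
```

```text
(no output)
```

View pics/o.png

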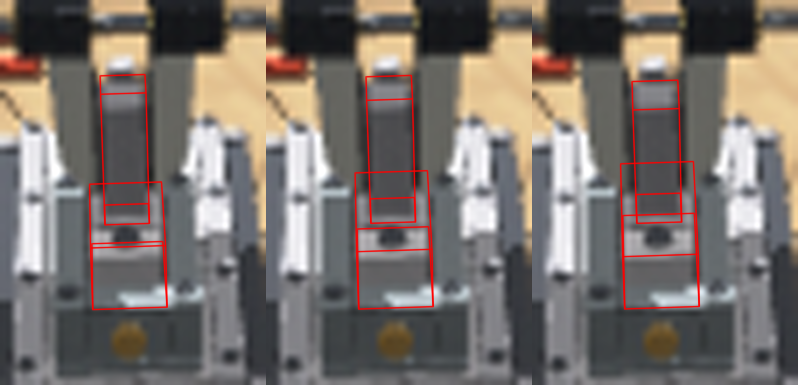

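The overlay matches a tilt of about 0.24 rad, with the post's top-front edge at row 108. I'll go a little further, to about 0.29 rad.

```bash
python3 -m pendant '[[[-2,0,-0.4],0],[[-4,0,-0.7],0],[[-4.5,0,-0.8],0],[[-4.5,0,-0.8],0]]' 0.0 28; python3 to.py
```

```text
time: 11.25
tool_pos: [0.5217, 0.2039, 0.089]
tool_rot: [-3.141, -0.009, 1.516]
contact_force: [-0.9, 5.6, -1.5]
opening: 0.018
t 11.25 pos [521.7 203.9  89. ] rot [-3.141  -0.0087  1.5161] F [-0.9  5.6 -1.5] T [ 1.35  0.09 -0.  ] op 18.0
```

```bash
python3 -m pendant '[[[3,0,0.2],0],[[6,0,0.4],0],[[8,0,-0.4],0],[[11,0,-2.2],0],[[14,0,-4],0],[[14,0,-4],0]]' 0.0 28; python3 to.py
```

```text
time: 11.75
tool_pos: [0.5221, 0.2169, 0.0924]
tool_rot: [-3.14, -0.006, 1.517]
contact_force: [-0.2, -5.5, -5.5]
opening: 0.0175
t 11.75 pos [522.1 216.9  92.4] rot [-3.1398 -0.0059  1.5167] F [-0.2 -5.5 -5.5] T [-1.19 -0.29 -0.07] op 17.5
```

```bash
python3 -m pendant '[[[2,0,-1.2],0],[[4,0,-2.4],0],[[6,0,-3.4],0],[[8,0,-4.2],0],[[10,0,-5],0],[[10,0,-5],0]]' 0.0 28; python3 to.py
python3 - <<'E'
from cell import robot
import cv2
from ov import *
for n in("side",):
    cv2.imwrite(f"pics/{n}8.png",robot.read_camera(n)[:,:,::-1])
A=[]
for i,(th,yo,zo) in enumerate(((0,0,0),(.05,-.001,.0132),(.1,-.001,.0114))):
    zoom("pics/side8.png",f"pics/o{i}.png",298,165,38,55,7,block("side",th,yo,zo) if i else []); A.append(cv2.imread(f"pics/o{i}.png"))
cv2.imwrite("pics/p.png",np.hstack(A))
E
```

```text
time: 12.25
tool_pos: [0.5219, 0.2251, 0.097]
tool_rot: [-3.137, -0.002, 1.517]
contact_force: [-2.2, -6.3, 2.8]
opening: 0.0178
t 12.25 pos [521.9 225.1  97. ] rot [-3.1371e+00 -2.3000e-03  1.5169e+00] F [-2.2 -6.3  2.8] T [-1.47  0.41  0.05] op 17.8
```

View pics/p.png

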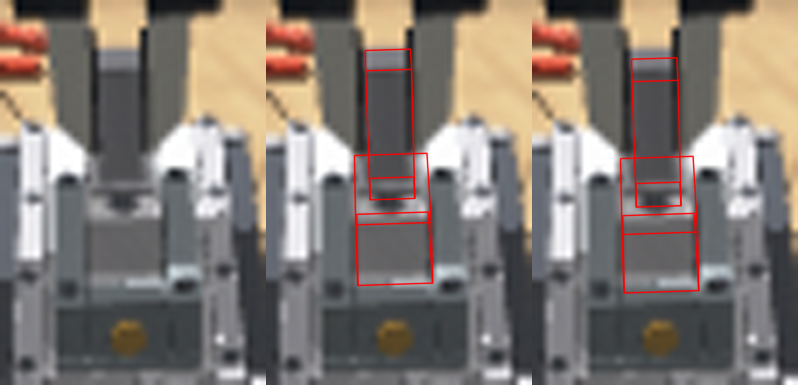

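Block tilt is about 0.05 rad with the left end up on its catch. I'll check by image registration whether the nest has lifted.

```bash
cat > reg.py <<'E'
from h import *
import sys
from scipy.optimize import minimize
def reg(a,b,u0,v0,u1,v1):
    A=cv2.imread(a,0).astype(np.float32);B=cv2.imread(b,0).astype(np.float32)
    t=A[v0:v1,u0:u1]; t=t-t.mean()
    def f(d):
        q=cv2.getRectSubPix(B,(u1-u0,v1-v0),((u0+u1-1)/2+float(d[0]),(v0+v1-1)/2+float(d[1]))); q=q-q.mean()
        return float(((q/q.std()-t/t.std())**2).mean())
    best=min(((f((i/2,j/2)),i/2,j/2) for i in range(-6,7) for j in range(-10,7)))
    r=minimize(f,best[1:],method="Nelder-Mead"); return r.x.round(2),round(r.fun,3)
b=sys.argv[1]
for nm,box in dict(nestfront=(308,209,326,217),knob=(312,209,321,217),baseL=(297,216,310,226),baseR=(328,216,340,226),front=(300,220,338,227)).items():
    print(nm,*[reg(f"pics/side{k}.png",f"pics/side{b}.png",*box) for k in (4,7)])
E
python3 reg.py 7; python3 reg.py 8
```

```text
nestfront (array([0.38, 0.  ]), np.float64(0.382)) (array([0., 0.]), np.float64(0.0))
knob (array([0.29, 0.  ]), np.float64(0.271)) (array([0., 0.]), np.float64(0.0))
baseL (array([ 0.01, -0.02]), np.float64(0.003)) (array([0., 0.]), np.float64(0.0))
baseR (array([-0.04, -0.  ]), np.float64(0.205)) (array([0., 0.]), np.float64(0.0))
front (array([-0.3,  0. ]), np.float64(0.225)) (array([0., 0.]), np.float64(0.0))
nestfront (array([ 0.03, -0.4 ]), np.float64(0.878)) (array([-0.17, -0.33]), np.float64(0.63))
knob (array([-0.18, -0.43]), np.float64(0.408)) (array([-0.35, -0.32]), np.float64(0.546))
baseL (array([0.05, 0.03]), np.float64(0.06)) (array([0.05, 0.03]), np.float64(0.062))
baseR (array([0.06, 0.2 ]), np.float64(0.078)) (array([0.15, 0.27]), np.float64(0.218))
front (array([0.3, 0. ]), np.float64(0.058)) (array([ 0.35, -0.17]), np.float64(0.202))
```

```bash
python3 -m pendant '[[[2,0,-0.7],0],[[4,0,-1.4],0],[[6,0,-2.1],0],[[8,0,-2.8],0],[[9,0,-3.2],0],[[9,0,-3.2],0]]' 0.0 28; python3 to.py
python3 - <<'E'
from cell import robot
import cv2
from ov import *
for n in("side",):
    cv2.imwrite(f"pics/{n}9.png",robot.read_camera(n)[:,:,::-1])
A=[]
for i,(th,yo,zo) in enumerate(((0,0,0),(-.05,-.001,.017),(-.1,-.001,.0186))):
    zoom("pics/side9.png",f"pics/o{i}.png",298,165,38,55,7,block("side",th,yo,zo) if i else []); A.append(cv2.imread(f"pics/o{i}.png"))
cv2.imwrite("pics/q.png",np.hstack(A))
E
python3 reg.py 9
```

```text
time: 12.8
tool_pos: [0.5223, 0.2329, 0.1009]
tool_rot: [-3.137, 0.0, 1.517]
contact_force: [-1.9, -8.6, 3.2]
opening: 0.0179
t 12.8 pos [522.3 232.9 100.9] rot [-3.1369e+00  3.0000e-04  1.5175e+00] F [-1.9 -8.6  3.2] T [-1.79  0.23  0.01] op 17.9
nestfront (array([ 0.1 , -0.36]), np.float64(0.782)) (array([-0.36, -0.3 ]), np.float64(0.625))
knob (array([-0.36, -0.45]), np.float64(0.419)) (array([-0.5 , -0.34]), np.float64(0.597))
baseL (array([0.05, 0.11]), np.float64(0.084)) (array([0.04, 0.11]), np.float64(0.085))
baseR (array([ 0.09, -0.07]), np.float64(0.047)) (array([0.19, 0.1 ]), np.float64(0.201))
front (array([-0.13,  0.02]), np.float64(0.079)) (array([0.3 , 0.01]), np.float64(0.186))
```

View pics/q.png

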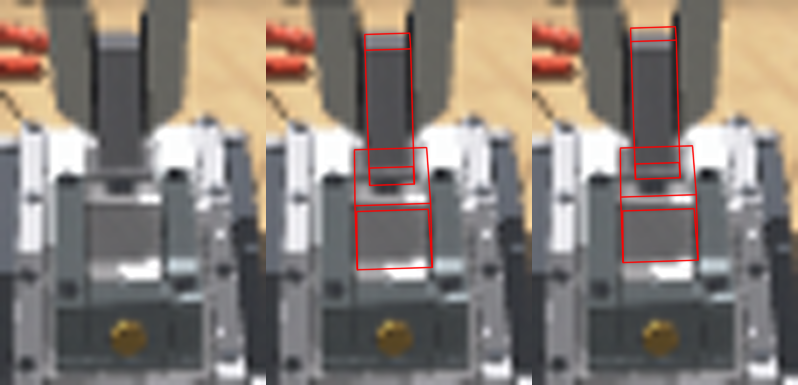

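```bash
python3 -m pendant '[[[3,0,-0.8],0],[[5,0,-1.4],0],[[7,0,-2],0],[[9,0,-2.5],0],[[11,0,-3],0],[[11,0,-3],0]]' 0.0 28; python3 to.py
python3 - <<'E'
from cell import robot
import cv2
from ov import *
for n in("side",):
    cv2.imwrite(f"pics/{n}10.png",robot.read_camera(n)[:,:,::-1])
A=[]
for i,(th,yo,zo) in enumerate(((0,0,0),(-.1,-.001,.0186),(-.2,-.001,.0221))):
    zoom("pics/side10.png",f"pics/o{i}.png",298,165,38,55,7,block("side",th,yo,zo) if i else []); A.append(cv2.imread(f"pics/o{i}.png"))
cv2.imwrite("pics/r.png",np.hstack(A))
E
python3 reg.py 10
```

```text
time: 13.35
tool_pos: [0.5229, 0.2426, 0.1044]
tool_rot: [-3.137, 0.003, 1.518]
contact_force: [-1.0, -6.3, 1.8]
opening: 0.018
t 13.35 pos [522.9 242.6 104.4] rot [-3.1367e+00  3.0000e-03  1.5179e+00] F [-1.  -6.3  1.8] T [-1.59  0.07  0.02] op 18.0
nestfront (array([ 0.  , -0.38]), np.float64(0.947)) (array([-0.34, -0.32]), np.float64(0.631))
knob (array([-0.22, -0.45]), np.float64(0.575)) (array([-0.41, -0.34]), np.float64(0.662))
baseL (array([-0.01,  0.27]), np.float64(0.164)) (array([-0.02,  0.27]), np.float64(0.171))
baseR (array([ 0.09, -0.13]), np.float64(0.128)) (array([ 0.19, -0.17]), np.float64(0.182))
front (array([-0.2 ,  0.02]), np.float64(0.115)) (array([0.09, 0.03]), np.float64(0.177))
```

View pics/r.png

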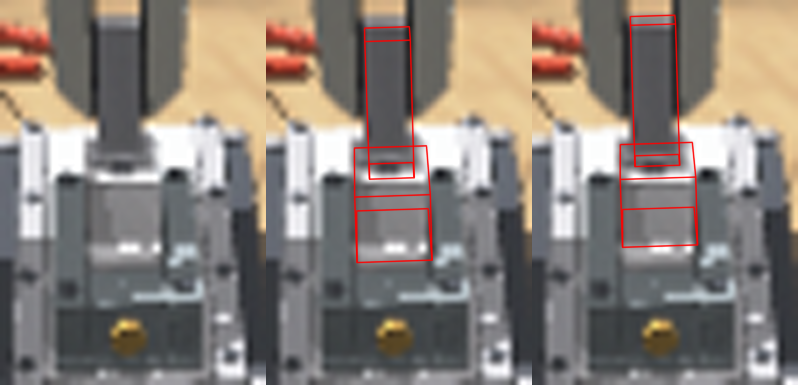

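The overlay matches about -0.2 rad, so the -y end's underside is about 29 mm above the floor, already above the nest top. I'll check the nest more closely.

```bash
python3 - <<'E'
from ov import *
A=[]
L=[proj("side",W(SID,[[-.03,-.12,z],[.03,-.12,z],[.03,0,z],[-.03,0,z],[-.03,-.12,z]])) for z in(.054,)]+[proj("side",W(SID,[[-.03,-.12,.022],[.03,-.12,.022]]))]
for k in(0,4,7,10):
    zoom(f"pics/side{k}.png","pics/_.png",302,196,28,28,14,L if k in(0,10) else []); A.append(cv2.imread("pics/_.png"))
cv2.imwrite("pics/n.png",cv2.resize(np.vstack([np.hstack(A[:2]),np.hstack(A[2:])]),(600,600)))
E
```

```text
(no output)
```

View pics/n.png

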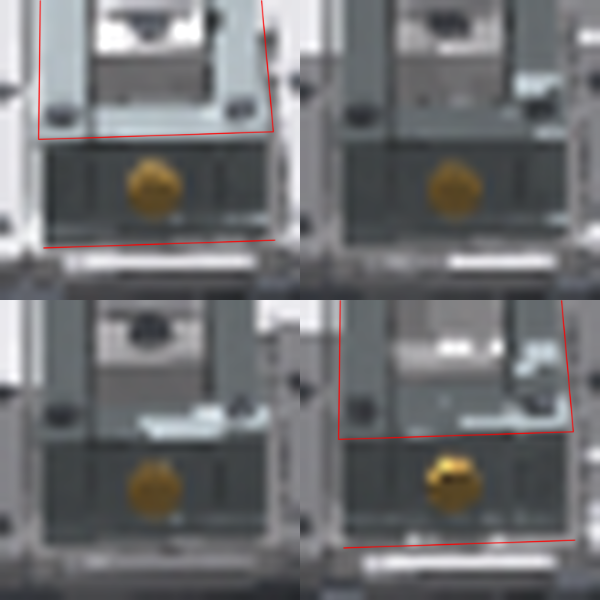

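The nest may be up about 1.4 mm (0.45 px shift), well within limits. I'll tip back to level so both ends can rest on the catches, then check again.

```bash
python3 -m pendant '[[[-4,0,0.6],0],[[-7,0,1.4],0],[[-10,0,2.6],0],[[-12,0,3.4],0],[[-14,0,4.2],0],[[-15,0,4.8],0],[[-15,0,4.8],0]]' 0.0 28; python3 to.py
python3 - <<'E'
from cell import robot
import cv2
from ov import *
for n in("side",):
    cv2.imwrite(f"pics/{n}11.png",robot.read_camera(n)[:,:,::-1])
A=[]
for i,(th,yo,zo) in enumerate(((0,0,0),(-.0,-.001,.015),(-.05,-.001,.017))):
    zoom("pics/side11.png",f"pics/o{i}.png",298,165,38,55,7,block("side",th,yo,zo) if i else []); A.append(cv2.imread(f"pics/o{i}.png"))
cv2.imwrite("pics/r2.png",np.hstack(A))
E
python3 reg.py 11
```

```text
time: 13.98
tool_pos: [0.5232, 0.2321, 0.1026]
tool_rot: [-3.142, -0.006, 1.517]
contact_force: [-3.1, 15.5, 13.4]
opening: 0.0178
t 13.98 pos [523.2 232.1 102.6] rot [-3.1416 -0.0062  1.5167] F [-3.1 15.5 13.4] T [ 2.79  0.72 -0.22] op 17.8
nestfront (array([0.17, 0.07]), np.float64(0.176)) (array([-0.15,  0.24]), np.float64(0.412))
knob (array([0.06, 0.21]), np.float64(0.166)) (array([-0.02,  0.34]), np.float64(0.389))
baseL (array([0.01, 0.  ]), np.float64(0.003)) (array([0.  , 0.01]), np.float64(0.001))
baseR (array([ 0.02, -0.02]), np.float64(0.017)) (array([0.14, 0.14]), np.float64(0.183))
front (array([-0.18,  0.02]), np.float64(0.051)) (array([0.28, 0.02]), np.float64(0.206))
```

View pics/r2.png

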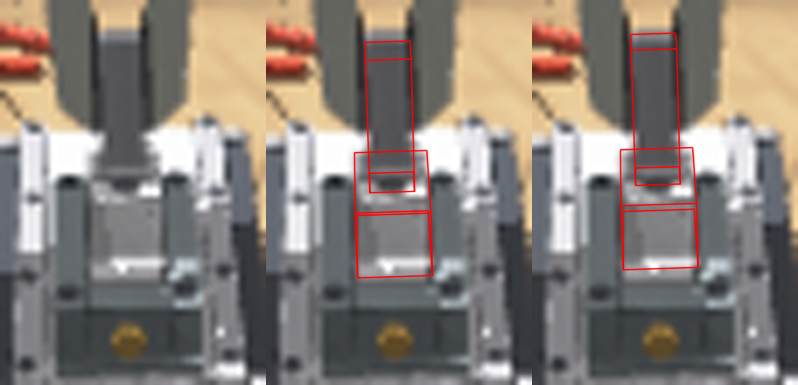

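The nest is fully down again, with zero shift. The block has translated with its tilt kept (about -0.15 rad), so its right foot sits on the nest rim and Fz is pressing at +13 N. I'll lift a little, shift it back about 6 mm in +y, then let it pivot down level with a light grip.

```bash
python3 -m pendant '[[[0,0,-1.5],0],[[1,0,-3],0],[[3,0,-3.5],0],[[5,0,-3.5],0],[[6,0,-3.5],0],[[6,0,-3.5],0]]' 0.0 25; python3 to.py
python3 - <<'E'
from cell import robot
import cv2
from ov import *
for n in("side",):
    cv2.imwrite(f"pics/{n}12.png",robot.read_camera(n)[:,:,::-1])
A=[]
for i,(th,yo,zo) in enumerate(((0,0,0),(-.1,-.000,.023),(-.15,-.000,.0243))):
    zoom("pics/side12.png",f"pics/o{i}.png",298,165,38,55,7,block("side",th,yo,zo) if i else []); A.append(cv2.imread(f"pics/o{i}.png"))
cv2.imwrite("pics/r3.png",np.hstack(A))
E
python3 reg.py 12
```

```text
time: 14.53
tool_pos: [0.5234, 0.238, 0.1056]
tool_rot: [-3.141, -0.006, 1.517]
contact_force: [0.2, -0.2, -2.9]
opening: 0.0179
t 14.53 pos [523.4 238.  105.6] rot [-3.1408 -0.0056  1.5168] F [ 0.2 -0.2 -2.9] T [-0.   -0.14 -0.03] op 17.9
nestfront (array([0.29, 0.  ]), np.float64(0.228)) (array([-0.11,  0.06]), np.float64(0.279))
knob (array([ 0.18, -0.  ]), np.float64(0.191)) (array([0.  , 0.02]), np.float64(0.26))
baseL (array([-0.01,  0.08]), np.float64(0.028)) (array([-0.02,  0.08]), np.float64(0.029))
baseR (array([ 0.07, -0.08]), np.float64(0.061)) (array([0.16, 0.07]), np.float64(0.177))
front (array([-0.15,  0.02]), np.float64(0.089)) (array([0.19, 0.02]), np.float64(0.173))
```

View pics/r3.png

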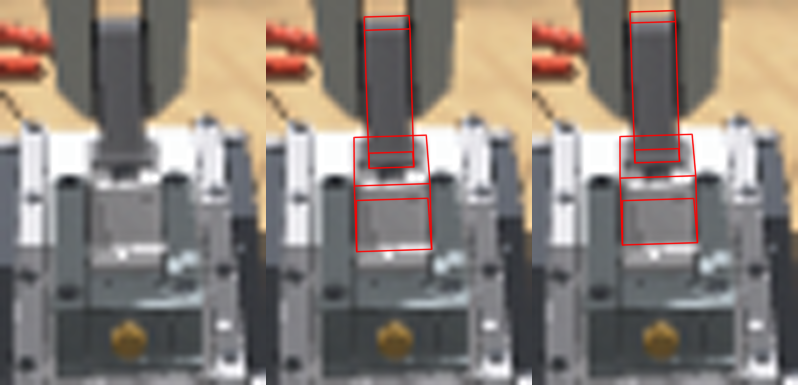

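The block hangs free: Fz is -2.9 N, which is just its weight, and the torque is 0. The nest is down. The tilt is about -0.11 rad. Next I'll loosen the grip and lower it onto both catches so it levels itself.

```bash
python3 -m pendant '[[[-0.5,0,2],0],[[-1,0,4],0],[[-2.5,0,4.8],0],[[-4,0,5.5],0],[[-6,0,6.5],0],[[-8,0,7.3],0],[[-9.5,0,8],0],[[-9.5,0,8],0]]' 0.0 10; python3 to.py
python3 - <<'E'
from cell import robot
import cv2
from ov import *
for n in("side",):
    cv2.imwrite(f"pics/{n}13.png",robot.read_camera(n)[:,:,::-1])
A=[]
for i,(th,yo,zo) in enumerate(((0,0,0),(-.0,-.000,.015),(-.05,-.000,.017))):
    zoom("pics/side13.png",f"pics/o{i}.png",298,165,38,55,7,block("side",th,yo,zo) if i else []); A.append(cv2.imread(f"pics/o{i}.png"))
cv2.imwrite("pics/r4.png",np.hstack(A))
E
python3 reg.py 13
```

```text
time: 15.25
tool_pos: [0.5232, 0.228, 0.0977]
tool_rot: [-3.141, -0.005, 1.516]
contact_force: [0.6, -0.9, 0.7]
opening: 0.018
t 15.25 pos [523.2 228.   97.7] rot [-3.1415 -0.0055  1.5165] F [ 0.6 -0.9  0.7] T [-0.02 -0.14  0.06] op 18.0
nestfront (array([ 0.03, -0.  ]), np.float64(0.014)) (array([-0.39,  0.08]), np.float64(0.383))
knob (array([-0.01,  0.  ]), np.float64(0.019)) (array([-0.21,  0.09]), np.float64(0.276))
baseL (array([0.  , 0.01]), np.float64(0.001)) (array([0.  , 0.01]), np.float64(0.003))
baseR (array([0.03, 0.02]), np.float64(0.009)) (array([0.12, 0.16]), np.float64(0.196))
front (array([0.19, 0.  ]), np.float64(0.026)) (array([0.26, 0.  ]), np.float64(0.223))
```

View pics/r4.png

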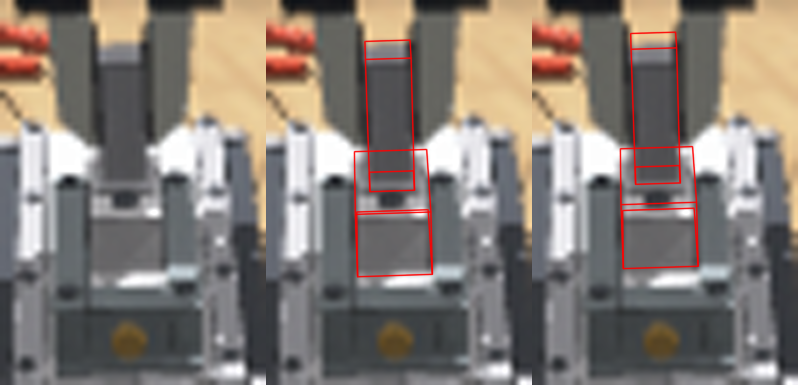

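The overlay now matches level and 15 mm up, with its weight resting on the catches. I'll press down lightly to seat it level, firm up the grip and lift a few millimetres first.

```bash
python3 -m pendant '[[[0,0,0.7],0],[[0,0,1.4],0],[[0,0,1.6],0],[[0,0,1.6],0]]' 0.0 8; python3 to.py;  python3 -m pendant '[[[0,0,1],0],[[0,0,0],0],[[0,0,0],0],[[0,0,0],0],[[0,0,0],0]]' 0.0 30; python3 to.py; python3 -m pendant '[[[0,0,-2],0],[[0,0,-5],0],[[0,0,-8],0],[[0,0,-8],0],[[0,0,-8],0]]' 0.0 30; python3 to.py
python3 - <<'E'
from cell import robot
import cv2
for n in("side",):
    cv2.imwrite(f"pics/{n}14.png",robot.read_camera(n)[:,:,::-1])
E
python3 reg.py 14
```

```text
time: 15.63
tool_pos: [0.5235, 0.2278, 0.0972]
tool_rot: [3.141, -0.005, 1.517]
contact_force: [-1.3, -1.8, 8.5]
opening: 0.018
t 15.63 pos [523.5 227.8  97.2] rot [ 3.1406 -0.005   1.5168] F [-1.3 -1.8  8.5] T [-0.4   0.28 -0.05] op 18.0
time: 16.05
tool_pos: [0.5235, 0.2278, 0.0973]
tool_rot: [3.141, -0.005, 1.517]
contact_force: [-1.7, -1.6, 4.1]
opening: 0.0178
t 16.05 pos [523.5 227.8  97.3] rot [ 3.1407 -0.0048  1.5168] F [-1.7 -1.6  4.1] T [-0.1   0.14  0.03] op 17.8
time: 16.47
tool_pos: [0.5234, 0.2277, 0.1052]
tool_rot: [3.141, -0.005, 1.517]
contact_force: [0.1, 0.1, -2.0]
opening: 0.0178
t 16.47 pos [523.4 227.7 105.2] rot [ 3.1409 -0.0048  1.5168] F [ 0.1  0.1 -2. ] T [-0.02 -0.14 -0.04] op 17.8
nestfront (array([0.02, 0.01]), np.float64(0.016)) (array([-0.38,  0.1 ]), np.float64(0.389))
knob (array([0.03, 0.02]), np.float64(0.028)) (array([-0.19,  0.13]), np.float64(0.279))
baseL (array([0.01, 0.  ]), np.float64(0.001)) (array([0.  , 0.01]), np.float64(0.002))
baseR (array([0.03, 0.02]), np.float64(0.009)) (array([0.12, 0.16]), np.float64(0.199))
front (array([0.19, 0.  ]), np.float64(0.026)) (array([ 0.28, -0.19]), np.float64(0.195))
```

It's free and the nest hasn't moved. I'll raise it to 25 mm above the nest top, a TCP z of about 0.133.

```bash
python3 -m pendant '[[[0,0,-4],0],[[0,0,-10],0],[[0,0,-17],0],[[0,0,-23],0],[[0,0,-27],0],[[-0.9,0,-28],0],[[-0.9,0,-28],0],[[-0.9,0,-28],0],[[-0.9,0,-28],0],[[-0.9,0,-28],0]]' 0.0 30; python3 to.py
python3 - <<'E'
from cell import robot
import cv2
from ov import *
for n in("side","top"):
    cv2.imwrite(f"pics/{n}15.png",robot.read_camera(n)[:,:,::-1])
A=[]
for i,th in enumerate((0,0,-.05,.05)):
    zoom("pics/side15.png",f"pics/o{i}.png",298,148,36,72,7,block("side",th,0,.051) if i else []); A.append(cv2.imread(f"pics/o{i}.png"))
cv2.imwrite("pics/r5.png",cv2.resize(np.hstack(A),(800,400)))
E
python3 reg.py 15
```

```text
time: 17.35
tool_pos: [0.5231, 0.2266, 0.1328]
tool_rot: [3.142, -0.005, 1.517]
contact_force: [-0.7, -0.0, -3.5]
opening: 0.0178
t 17.35 pos [523.1 226.6 132.8] rot [ 3.1416 -0.0046  1.5169] F [-0.7 -0.  -3.5] T [-0.02 -0.1   0.01] op 17.8
nestfront (array([0.21, 0.  ]), np.float64(0.246)) (array([-0.15,  0.08]), np.float64(0.197))
knob (array([0.02, 0.03]), np.float64(0.03)) (array([-0.19,  0.11]), np.float64(0.272))
baseL (array([0.01, 0.  ]), np.float64(0.001)) (array([0.  , 0.01]), np.float64(0.003))
baseR (array([0.05, 0.12]), np.float64(0.04)) (array([0.13, 0.25]), np.float64(0.183))
front (array([0.19, 0.  ]), np.float64(0.027)) (array([0.26, 0.  ]), np.float64(0.226))
```

View pics/r5.png

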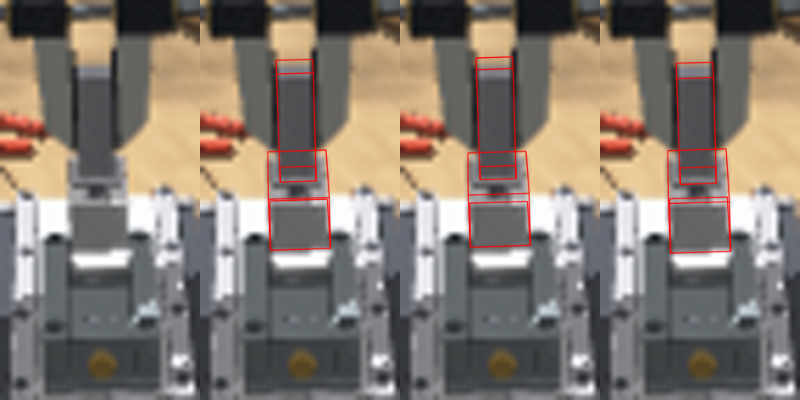

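View pics/side15.png

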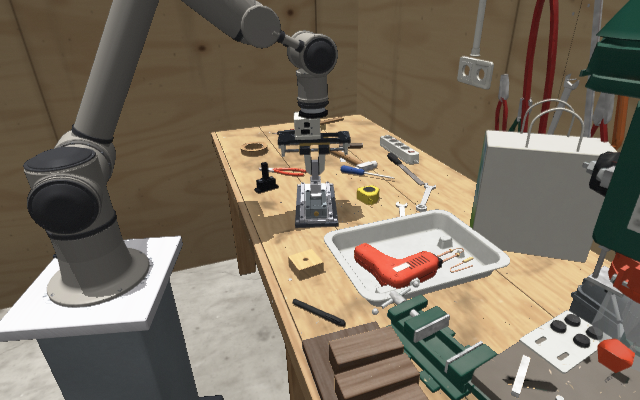

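View pics/top15.png

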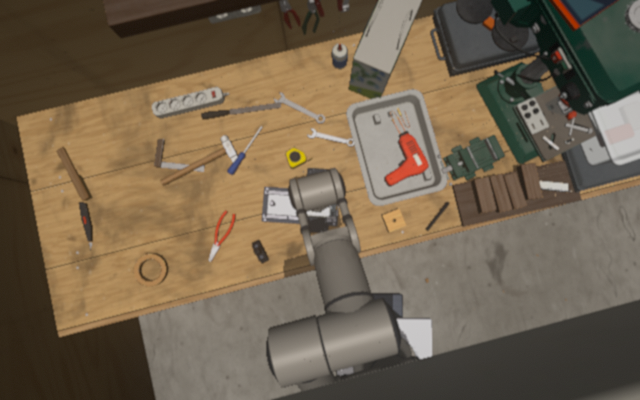

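```bash
python3 - <<'E'
from h import *
A=[]
for k in (3,15):
    zoom(f"pics/top{k}.png","pics/_.png",258,180,40,40,10); A.append(cv2.imread("pics/_.png"))
cv2.imwrite("pics/pin.png",np.hstack(A))
E
```

```text
(no output)
```

View pics/pin.png

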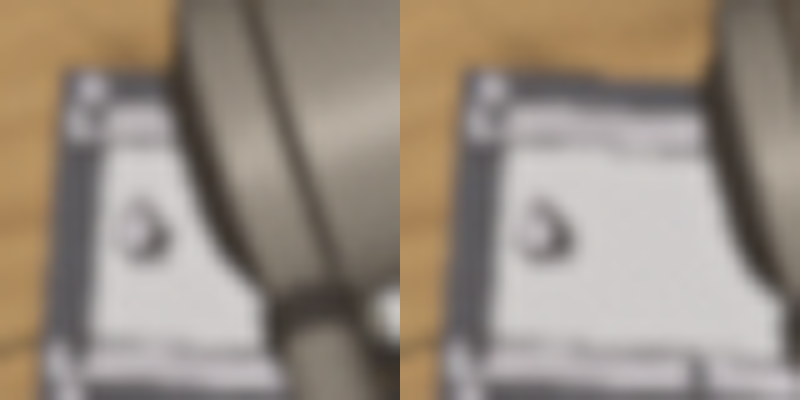

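The pin looks the same as when it was seated, at zoom (143,235) in both pictures, and the carriage gap is unchanged. The bystanders haven't moved. I'll let it settle briefly and hand in.

```bash
python3 -m pendant '[[[0,0,0],0],[[0,0,0],0],[[0,0,0],0],[[0,0,0],0]]' 0.0 30; python3 - <<'E'
from cell import robot
o=robot.observe(); print(o["time"],o["tool_pos"],o["contact_force"],abs(o["qvel"]).max()); print(robot.hand_in())
E
```

```text
time: 17.78
tool_pos: [0.5232, 0.2267, 0.1328]
tool_rot: [3.142, -0.005, 1.517]
contact_force: [0.0, -0.3, -2.9]
opening: 0.018
17.7833 [0.52315044 0.22667256 0.13278101] [ 0.04498121 -0.25819562 -2.85905455] 0.00159219188864343
the job is handed in; nothing more can be done
None
```

The job is handed in at 17.8 s: the lock pin is home and the block is held upright about 25 mm above the nest's top. No verdict was reported.

**What I did**
1. I took the pin from its stand and dropped it through the jig hole. The collar met the carriage at the expected height.
2. I gripped the post and swung it to about 0.29 rad towards -y, which freed the +y end over its catch.
3. I tipped it back by about 0.45 rad about that raised end, which freed the -y end.
4. I set the block level on both catches, gripped it firmly and lifted it.

**Last checks**
- **Block:** it hangs free (about -2.9 N, its weight alone) and the arm is still. The image overlay puts its tilt within about 0.05 rad of upright. The 25 mm height comes from the arm's position, and the overlay sits up to about 3 mm lower.
- **Pin and carriage:** the top view shows both unchanged since the pin went in.
- **Nest:** it showed no measurable lift at the end.
- **Surroundings:** by eye, the bystanders and the black look-alike are where they were.

**What did not go smoothly**
- During the second rocking the nest appeared to rise about 1.4 mm (limit 8 mm), then settled back.
- The -y end came free with much less push than the first: at most about 9 N measured, against 17 N. I saw no clear snap.
- On the way back to level the block first caught on the nest rim, pressed with about 13 N down and 15 N sideways. I lifted it clear and re-centred it.

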